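Free the embossing machine's hood from its hidden safety catch and open it

TASK

The hood of the embossing machine stands ajar, held by a sprung safety catch hidden under its front edge. Reach under the edge, feel for the catch's tongue, push it aside towards the machine's left end (the end with the crank), and lift the hood past it while you hold it aside; then swing the hood fully up, leave it standing upright and let go. Work gently: force neither catch nor hood, do not fling the hood, and leave the other things on the table where they are.

Things in the scene. Friction and masses are not known exactly. Their poses are not given: they have to be found in the camera images.
- machine: White embossing machine, fixed, body 130 deep x 320 wide x 75 high, a grey feed bed (300 wide, 18 high) running 115 out in front of it. Origin on the table under its middle; x points from front to back, y to its left end (the crank's), z up. Body's front face at x = -40. From the hood's edge (134) down to the bed it is open: sloping fingers fit in under the edge. Press on no part with over 25 N.
- catch_zone (a point): Fixed point in the middle of where the catch's tongue can be, 97 above the table, axes as the machine's. The tongue itself is not measured: a steel plate 6 wide (y), 30 front to back (15 either side of this point in x), 58 tall (29 above and below). Its middle is anywhere from 45 right (-y) to 45 left (+y) of this point, different each time. It hides under and behind the hood's front edge.
- catch_pivot (a point): Fixed point, middle of the line on which the tongue's upright pivot lies, 67 behind the tongue, 84 above the table. Pushed to +y only, the tongue swings up to 29 mm to a hard stop; its spring takes about 2 N at first, 9 N at the stop. It frees the hood after about 13 mm (5 N), and springs back when let go. The hood's edge must rise about 15 mm with the tongue held aside to be past it.
- hood_edge (a point): Middle of the hood's front edge: the axis of a round bead, 10 in diameter, that runs 310 along y. 139 above the table at the start and 158 in front of the hinge axis; it moves and turns with the hood.
- hood_hinge (a point): Middle of the hood's hinge axis, fixed, 115 above the table at the back of the machine; the axis runs along the machine's y. The bead moves about it on a radius of 160. The hood is a 6 thick plate with 22 deep cheeks at both ends and, 87 in front of the hinge underneath, a thin bar for the catch.
- hood (a joint): Angle of the hood in rad: 0 ajar as at the start (sloping up to the front by 0.15), 0.035 to 0.06 when pulled up against the catch, 1.42 upright, 1.5 against its end stop. A stiff friction hinge: the hood stays where it is left. Lifting it at the edge takes 5 to 8 N.
- stamp: Wooden rubber stamp, 36 x 60 x 18 high, loose on the feed bed; to be left alone. Origin under its centre.
- inkpad: Black and white ink pad, 75 x 100 x 20 high, loose; to be left alone. Origin under its centre.
- jar: White jar with a black lid, 72 in diameter, 55 high, loose beside the machine; to be left alone. Origin under its centre.
- spray: Grey spray bottle, 38 in diameter, 120 high, loose beside the machine; to be left alone. Origin under its centre.
- jarlid: Black jar lid lying open on the feed bed, 70 in diameter, 14 high, loose; to be left alone. Origin under its centre.
- washer: Copper-coloured ring, 64 in diameter, 6 high, loose; to be left alone. Origin under its centre.
- spatula: White plastic spatula, loose; to be left alone.

How it is judged:
By the outcome, as a careful person would: the job done as asked, in the order asked, and still so for the second after the job is handed in, with the robot touching nothing.
It also fails if it takes over 59 s, if anything falls off the work surface, if the arm or the gripper's body presses on something with over 40 N, if the wrist force passes 120 N, or if a joint passes its speed limit or range.

ROBOT

A 6-joint arm with a two-finger parallel gripper is mounted at the origin on the work surface. World frame = base frame: x ahead of the robot, y to its left, z up, the work surface at z = 0. Lengths are in m, angles in degrees, forces in N, time in s.
With the tool pointing down it reaches from about 0.3 to 0.75 m from the base axis. Payload 8.5 kg.
Tool frame: the origin (TCP) lies at the very end of the fingers, on their centre line; the grasp point (between the pads) lies 19 mm behind it; z points along the fingers, y is the line along which they close (so a half turn about z gives the same grasp; the last joint's range is limited). The gripper opens to 85 mm and grips with 20 to 120 N. Pads are 22 mm wide; open, the fingers measure 114 mm over their backs; the gripper's body (76 mm by 85 mm) begins 54 mm behind the grasp point. The pads swing forward as they close: fully open they stand 13 mm farther back than shut.
Start: joints at [64.727, 21.807, 74.336, -0, 83.858, -12.336], TCP at [0.123, 0.536, 0.231] pointing down, gripper open.
Joint ranges: [-178.18, 178.18], [-50.72, 133.34], [12.68, 142.11], [-81.47, 261.47], [9.98, 163.14], [-165.26, 165.26]. Speed limits (degrees/s): [136.94, 136.94, 180, 180, 180, 180].

INTERFACE

Orientations are given as a 3x3 rotation matrix whose columns are the frame's x, y, z axes.
In Python, from plant import ctrl gives the robot as it stands.
- The arm moves only by the shell command python3 -m handwheel 'ROWS' [FORCE]. ROWS is JSON, a list of rows, each a list of 7 numbers: the shift along the world's x, y, z in m, then the turn, a rotation vector about the world's x, y, z in rad, then the opening, from -1 (shut) to 1 (fully open). In form: [[x, y, z, ax, ay, az, claw], ...]. A call has 1 to 8 rows; each row is the pose to reach, as a shift and turn from the pose commanded when the call began; what a row does not reach only later rows make up. A row lasts 1/10 s, in which the tool goes at most 50 mm and 8.59 degrees, less where a joint would pass 70% of its speed; a pose out of reach is approached as far as the arm can. A call with a gripper value outside its range is refused whole. The fingers move at their own pace and stop on an object; FORCE is the grip in N (left out, the last holds). Time passes only in rows, so rows that repeat a pose let the fingers close. It gives the time, the measured TCP pose, the force, the opening and the grip force at its end, in the units of the state.
- ctrl.get_state(): the state, without advancing time (a new reading comes with each control period).
- ctrl.snapshot(name): name is "scene" or "top"; returns a dict with "frame" (480x640x3 uint8, red, green, blue), "z_map" (480x640 float32, m along the optical axis (not along the pixel's ray), 0 where there is no reading), "vfov" (degrees; the focal length in pixels is half the picture's height over the tangent of half this angle, whatever the lens; pixels are square), "cx", "cy" (the principal point, pixels), "k1" (the pictures are not rectified: a ray, as slopes to the right and down, at radius r is drawn at 1 + k1 r^2 times it, then the intrinsics apply), "R" (3x3) and "t" (3): a world point X has camera coordinates R X + t. Camera axes: x right, y down, z forward; pixel columns grow to the right and rows downward; lengths in m; the calibration is good to about 2 mm. A picture is of the moment at which its call begins.
- ctrl.sign_off(): hands the job in; it is judged then, once.
Trained networks look in the newest picture that a camera, given by its name, has taken for a name from the list of things; names that differ only in an ending like _2 or _b are one class to them, and where a whole thing is asked for, a point or a joint stands for the part that bears it (a point fixed in the world has none). Each returns a list of dicts, best first, with "confidence" (0 to 1); they miss things now and then, are a little off and sometimes report something else, mostly with a low value. They report only what shows in the picture. A call takes as long as a camera call.
- ctrl.silhouettes(camera, target): "region" (480x640 bool, what is visible of it) and "box" ([left, top, right, bottom] in pixels, round what is visible of it).
- ctrl.spot_point(camera, target): "point" ([column, row] in pixels: a listed point, or the origin of a listed thing).
The state is a dict: "time": time; "qpos": joint angles; "qd": joint speeds; "tau": joint torques, N m; "tcp_pos": TCP position; "ee_rot": TCP orientation; "ft_force": force on the tool from outside, world axes, zero at the start; "wrist_torque": the same for the moment, N m; "width": finger opening in m; "finger_force": force on a finger pad.
Only numpy, scipy, OpenCV 4.12 (cv2) and the standard library are available. Lean on these libraries where they do the work, as an engineer would, in place of code of your own. Each camera call takes 0.05 s, during which the arm holds its last target. There are 200 camera calls.

## Working session

There is one attempt and no reset: what is moved stays moved. The work goes in short steps, Python scripts to look and compute and a shell command to move; the robot and the scene stay as the last step left them, time stands still between calls to the robot, and variables do not carry over. Pictures are saved under pics/ and viewed, at most 10 in all, crops included, and the job is handed in when it is done.

```bash
ls; mkdir -p pics; cat > h.py <<'E'
import numpy as np, cv2
from plant import ctrl
def ray(s,p):
    f=240/np.tan(np.radians(s['vfov'])/2)
    d=np.array([(p[0]-s['cx'])/f,(p[1]-s['cy'])/f]);u=d.copy()
    for _ in range(30): u=d/(1+s['k1']*(u@u))
    return np.array([u[0],u[1],1.])
def world(s,p,z): # depth
    return s['R'].T@(ray(s,p)*z-s['t'])
def atz(s,p,h):
    r=s['R'].T@ray(s,p); c=-s['R'].T@s['t']
    return c+r*(h-c[2])/r[2]
def proj(s,X):
    f=240/np.tan(np.radians(s['vfov'])/2)
    c=s['R']@X+s['t'];u=c[:2]/c[2];u=u*(1+s['k1']*(u@u));return u*f+[s['cx'],s['cy']]
E
python3 - <<'E'
from h import *
for n in("scene","top"):
    s=ctrl.snapshot(n);cv2.imwrite(f'pics/{n}0.png',s['frame'][:,:,::-1])
    print(n,s['vfov'],-s['R'].T@s['t'])
    for t,h in(("machine",0),("catch_zone",.097),("catch_pivot",.084),("hood_edge",.139),("hood_hinge",.115),("stamp",.018),("inkpad",0),("jar",0),("spray",0),("jarlid",.018),("washer",0)):
        for d in ctrl.spot_point(n,t)[:2]:
            p=d['point'];print(t,round(d['confidence'],2),np.round(p),atz(s,p,h).round(3))
E
```

```text
pics
scene 43.795844131243 [ 1.19188363 -0.36656938  0.79853234]
hood_edge 0.76 [196. 263.] [ 0.518 -0.113  0.139]
hood_hinge 0.9 [296. 263.] [0.586 0.035 0.115]
stamp 0.92 [177. 299.] [ 0.458 -0.137  0.018]
inkpad 0.78 [129. 302.] [ 0.401 -0.207  0.   ]
jar 0.84 [341. 319.] [0.648 0.088 0.   ]
spray 0.81 [325. 281.] [ 0.555  0.12  -0.   ]
jarlid 0.65 [188. 335.] [ 0.545 -0.157  0.018]
washer 0.86 [124. 371.] [ 0.541 -0.273  0.   ]
washer 0.74 [292. 260.] [0.472 0.101 0.   ]
top 45.52748616503518 [0.49514079 0.12525435 1.08685421]
machine 0.66 [405. 249.] [ 0.548 -0.035  0.   ]
hood_edge 0.82 [463. 264.] [ 0.516 -0.111  0.139]
hood_hinge 0.75 [376. 228.] [0.579 0.032 0.115]
stamp 0.75 [460. 297.] [ 0.457 -0.135  0.018]
inkpad 0.58 [492. 330.] [ 0.392 -0.203  0.   ]
jar 0.82 [338. 194.] [0.653 0.093 0.   ]
spray 0.82 [324. 244.] [0.557 0.12  0.   ]
jarlid 0.58 [472. 248.] [ 0.549 -0.16   0.018]
washer 0.77 [521. 250.] [ 0.545 -0.263  0.   ]
```

View pics/scene0.png

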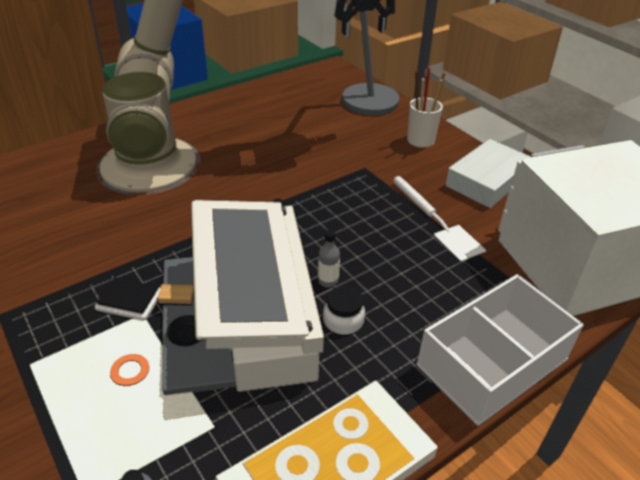

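View pics/top0.png

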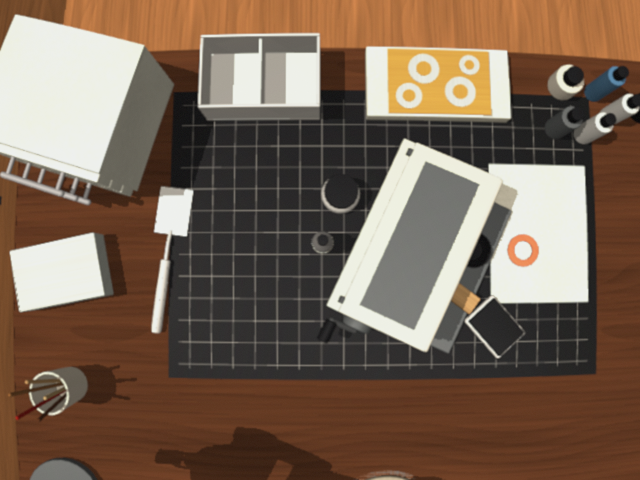

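The top view shows the hood's front edge running (500,180)-(425,350) and its hinge (408,145)-(335,305). The crank is at (328,330), so the machine's +y points towards the robot. The stamp (465,298) and the lid (480,250) lie in front on the bed.

```bash
python3 - <<'E'
from h import *
np.set_printoptions(precision=4,suppress=True)
st=ctrl.get_state();print(st['ee_rot'],st['tcp_pos'],st['width'],st['time'])
P=[]
for n in("top","scene"):
    s=ctrl.snapshot(n)
    d=ctrl.silhouettes(n,"hood")
    if not d: print(n,'no');continue
    m=d[0]['region'];print(n,d[0]['confidence'],d[0]['box'],m.sum())
    vs,us=np.nonzero(m&(s['z_map']>0))
    Q=np.array([world(s,(u,v),s['z_map'][v,u]) for u,v in zip(us,vs)])
    c=np.median(Q,0); k=(Q[:,2]>.10)&(Q[:,2]<.17);Q=Q[k]
    for _ in range(4):
        A=np.c_[Q[:,:2],np.ones(len(Q))];w=np.linalg.lstsq(A,Q[:,2],rcond=None)[0]
        Q=Q[abs(A@w-Q[:,2])<.006]
    print('plane',w,'slope',np.hypot(*w[:2]),'dir',-w[:2]/np.hypot(*w[:2]))
    r=cv2.minAreaRect(Q[:,:2].astype(np.float32)*1000);print(r,cv2.boxPoints(r))
E
```

```text
[[-0.9746  0.2239  0.    ]
 [ 0.2239  0.9746 -0.    ]
 [-0.     -0.     -1.    ]] [0.1231 0.536  0.2313] 0.08524824758212901 1.2
top 0.74 [465.7, 236.2, 494.2, 271.3] 566
plane [ 1.      2.206  -0.1157] slope 2.422067235013717 dir [-0.4129 -0.9108]
((537.1588134765625, -126.2422866821289), (1.891423225402832, 44.57986831665039), 67.3994369506836) [[ 516.2172 -118.5492]
 [ 557.3735 -135.6815]
 [ 558.1005 -133.9353]
 [ 516.9441 -116.8031]]
scene 0.58 [194.5, 200.3, 310.8, 351.0] 14753
plane [-0.0667 -0.1311  0.166 ] slope 0.14705919013887978 dir [0.4535 0.8912]
((548.64990234375, -43.54042053222656), (162.59423828125, 324.0843505859375), 64.98421478271484) [[ 367.4307  -48.6887]
 [ 661.1132 -185.7336]
 [ 729.8691  -38.3921]
 [ 436.1866   98.6528]]
```

```bash
python3 -m handwheel '[[0.1,-0.08,0.08,0,0,-0.15,-1],[0.277,-0.236,0.149,0,0,-0.9,-1],[0.277,-0.236,0.149,0,0,-0.9,-1],[0.277,-0.236,0.149,0,0,-0.9,-1],[0.277,-0.236,0.149,0,0,-0.9,-1],[0.277,-0.236,0.149,0,0,-0.9,-1],[0.277,-0.236,0.149,0,0,-0.9,-1],[0.277,-0.236,0.149,0,0,-0.9,-1]]' 60
```

```text
time: 2.2
tcp_pos: [0.4015, 0.2983, 0.3814]
ee_rot: [[-0.43, 0.903, 0.001], [0.903, 0.43, 0.0], [-0.0, 0.001, -1.0]]
ft_force: [0.7, 0.4, -0.2]
width: -0.0002
finger_force: 0.0
```

```bash
python3 -m handwheel '[[0.1,-0.4,0.02,0,0,-0.88,-1],[0.1,-0.4,0.02,0,0,-0.88,-1],[0.1,-0.4,0.02,0,0,-0.88,-1],[0.1,-0.4,0.02,0,0,-0.88,-1],[0.1,-0.4,0.02,0,0,-0.88,-1],[0.1,-0.4,0.02,0,0,-0.88,-1],[0.1,-0.4,0.02,0,0,-0.88,-1],[0.1,-0.4,0.02,0,0,-0.88,-1]]'; python3 -c "
from plant import ctrl;s=ctrl.get_state();print(s['qpos'],s['ee_rot'],s['tcp_pos'])"
```

```text
time: 3.0
tcp_pos: [0.497, -0.0897, 0.4]
ee_rot: [[0.422, 0.907, 0.0], [0.907, -0.422, -0.0], [0.0, 0.0, -1.0]]
ft_force: [1.1, -0.2, -0.6]
width: 0.0001
finger_force: 0.0
[-2.36858269e+01  1.35114440e+01  5.93153103e+01  6.14173863e-03
  1.07148768e+02  1.26332069e+00] [[ 4.21785008e-01  9.06695771e-01  4.32375855e-04]
 [ 9.06695867e-01 -4.21785015e-01 -7.78221656e-05]
 [ 1.11808628e-04  4.24857624e-04 -9.99999903e-01]] [ 0.49700753 -0.08968719  0.40000486]
```

```bash
python3 -m handwheel '[[0.02,-0.17,-0.05,0.949,-0.443,0,-1],[0.02,-0.17,-0.05,0.949,-0.443,0,-1],[0.02,-0.17,-0.05,0.949,-0.443,0,-1],[0.02,-0.17,-0.05,0.949,-0.443,0,-1],[0.02,-0.17,-0.05,0.949,-0.443,0,-1],[0.02,-0.17,-0.05,0.949,-0.443,0,-1],[0.02,-0.17,-0.05,0.949,-0.443,0,-1],[0.02,-0.17,-0.05,0.949,-0.443,0,-1]]'; python3 -c "
from plant import ctrl;s=ctrl.get_state();print(s['qpos'].round(1))"
```

```text
time: 3.8
tcp_pos: [0.5163, -0.2593, 0.3468]
ee_rot: [[0.215, 0.905, 0.367], [0.447, -0.425, 0.787], [0.868, -0.005, -0.496]]
ft_force: [0.2, -0.4, -0.3]
width: -0.0002
finger_force: 0.0
[-58.4  30.1  62.8  54.4 116.9 -20.5]
```

```bash
python3 -m handwheel '[[0.023,0.042,-0.04,0,0,0,-1],[0.023,0.042,-0.08,0,0,0,-1],[0.023,0.042,-0.12,0,0,0,-1],[0.023,0.042,-0.16,0,0,0,-1],[0.023,0.042,-0.1825,0,0,0,-1],[0.023,0.042,-0.1825,0,0,0,-1],[0.023,0.042,-0.1825,0,0,0,-1]]'; python3 - <<'E'
from h import *
s=ctrl.snapshot("scene");cv2.imwrite('pics/s1.png',cv2.resize(s['frame'][130:430,60:460,::-1],(800,600)))
st=ctrl.get_state();print(st['qpos'].round(1),proj(s,st['tcp_pos']))
E
```

```text
time: 4.5
tcp_pos: [0.5405, -0.2156, 0.1685]
ee_rot: [[0.208, 0.907, 0.366], [0.457, -0.421, 0.784], [0.865, 0.004, -0.502]]
ft_force: [0.5, -0.1, -0.6]
width: -0.0
finger_force: 0.0
[-54.2  38.5  78.6  49.8  98.3 -38.6] [138.26259763 283.98555259]
```

View pics/s1.png

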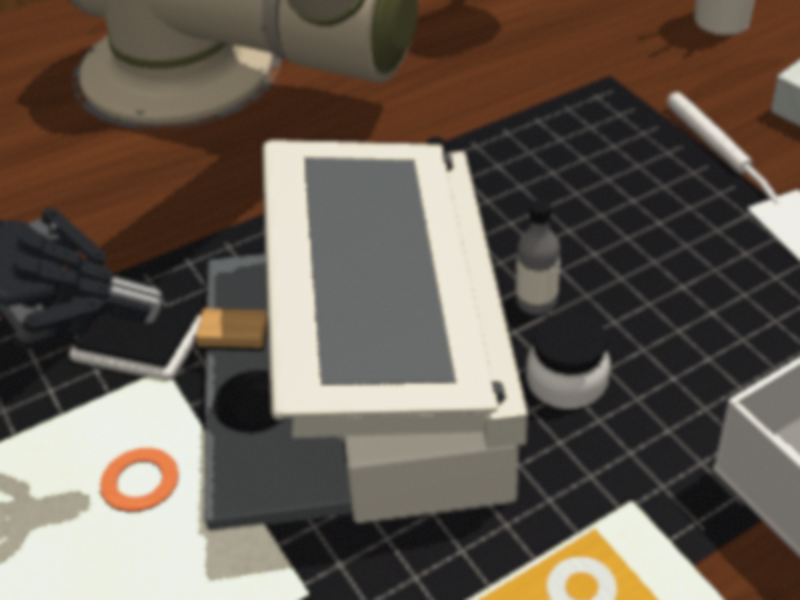

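Fingertip shows at crop (160,305), i.e. full-image (140,283), matching its projected (138,284). It is clear of the stamp and the ink pad. Inserting under the edge now.

```bash
python3 -m handwheel '[[0.012,0.018,-0.016,0,0,0,-1],[0.0245,0.035,-0.031,0,0,0,-1],[0.0285,0.0435,-0.0365,0,0,0,-1],[0.0325,0.052,-0.042,0,0,0,-1],[0.0365,0.0605,-0.0475,0,0,0,-1],[0.0405,0.069,-0.053,0,0,0,-1],[0.0445,0.0775,-0.058,0,0,0,-1],[0.0445,0.0775,-0.058,0,0,0,-1]]'
```

```text
time: 5.35
tcp_pos: [0.5846, -0.1369, 0.1087]
ee_rot: [[0.21, 0.907, 0.365], [0.453, -0.421, 0.786], [0.866, 0.0, -0.5]]
ft_force: [0.3, -0.2, 0.3]
width: -0.0001
finger_force: 0.0
```

```bash
python3 -m handwheel '[[0.003,0.0065,-0.004,0,0,0,-1],[0.006,0.013,-0.008,0,0,0,-1],[0.0085,0.019,-0.0115,0,0,0,-1],[0.011,0.025,-0.0155,0,0,0,-1],[0.011,0.025,-0.0155,0,0,0,-1]]'; python3 - <<'E'
from h import *
s=ctrl.snapshot("scene");cv2.imwrite('pics/s2.png',cv2.resize(s['frame'][190:370,60:300,::-1],(800,600)))
E
```

```text
time: 5.85
tcp_pos: [0.5955, -0.112, 0.0932]
ee_rot: [[0.21, 0.907, 0.365], [0.453, -0.421, 0.786], [0.866, 0.0, -0.5]]
ft_force: [-0.6, -0.2, -0.2]
width: -0.0001
finger_force: 0.0
```

View pics/s2.png

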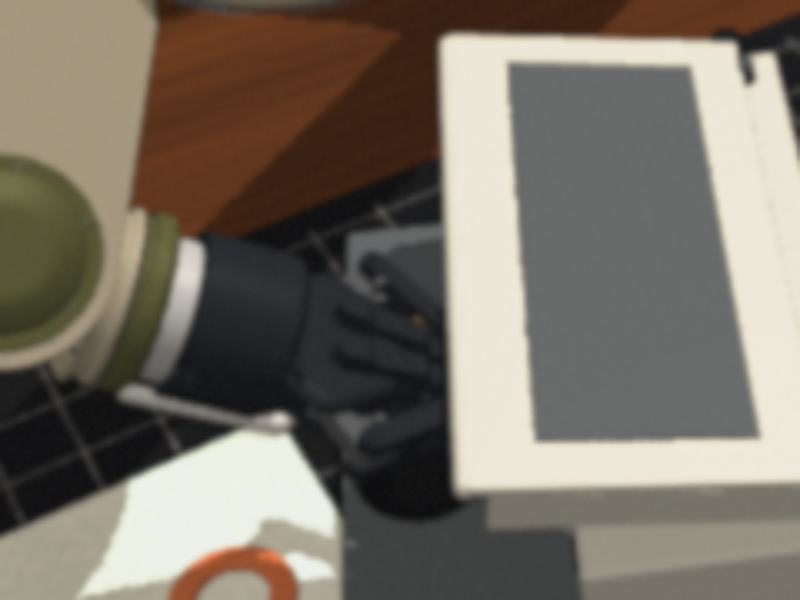

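The fingers are under the edge with no contact force. Now sweeping towards +y to feel for the tongue.

```bash
python3 -m handwheel '[[-0.0036,0.0017,0,0,0,0,-1],[-0.0072,0.0034,0,0,0,0,-1],[-0.0108,0.0051,0,0,0,0,-1],[-0.0145,0.0068,0,0,0,0,-1],[-0.0145,0.0068,0,0,0,0,-1]]'
```

```text
time: 6.4
tcp_pos: [0.5806, -0.1062, 0.0938]
ee_rot: [[0.21, 0.906, 0.366], [0.453, -0.422, 0.785], [0.866, 0.001, -0.5]]
ft_force: [0.6, -0.9, 0.2]
width: 0.0003
finger_force: 0.0
```

```bash
python3 -m handwheel '[[-0.0036,0.0017,0,0,0,0,-1],[-0.0072,0.0034,0,0,0,0,-1],[-0.0108,0.0051,0,0,0,0,-1],[-0.0145,0.0068,0,0,0,0,-1],[-0.0145,0.0068,0,0,0,0,-1]]'
```

```text
time: 6.9
tcp_pos: [0.5661, -0.0992, 0.0937]
ee_rot: [[0.21, 0.907, 0.366], [0.453, -0.422, 0.785], [0.866, 0.001, -0.5]]
ft_force: [0.5, -0.5, -0.4]
width: 0.0002
finger_force: 0.0
```

```bash
python3 -m handwheel '[[-0.0036,0.0017,0,0,0,0,-1],[-0.0072,0.0034,0,0,0,0,-1],[-0.0108,0.0051,0,0,0,0,-1],[-0.0109,0.0051,0,0,0,0,-1]]'
```

```text
time: 7.3
tcp_pos: [0.5556, -0.0945, 0.0938]
ee_rot: [[0.21, 0.906, 0.367], [0.454, -0.423, 0.784], [0.866, 0.002, -0.5]]
ft_force: [2.6, -1.5, -1.0]
width: -0.0
finger_force: 1.7
```

```bash
python3 -m handwheel '[[-0.0036,0.0017,0,0,0,0,-1],[-0.0072,0.0034,0,0,0,0,-1],[-0.0108,0.0051,0,0,0,0,-1],[-0.0109,0.0051,0,0,0,0,-1]]'
```

```text
time: 7.7
tcp_pos: [0.5452, -0.0896, 0.0939]
ee_rot: [[0.209, 0.906, 0.368], [0.454, -0.424, 0.784], [0.866, 0.003, -0.5]]
ft_force: [6.8, -1.1, -1.3]
width: -0.0001
finger_force: 3.1
```

The tongue is found and pushed about 16 mm, at roughly 6.5 N. I'll add a little more margin, then lift slowly while holding it aside.

```bash
python3 -m handwheel '[[-0.0012,0.0006,0,0,0,0,-1],[-0.0024,0.0012,0,0,0,0,-1],[-0.0024,0.0012,0.002,0,0,0,-1],[-0.0024,0.0012,0.004,0,0,0,-1],[-0.0024,0.0012,0.006,0,0,0,-1],[-0.0024,0.0012,0.006,0,0,0,-1]]'
```

```text
time: 8.3
tcp_pos: [0.543, -0.0891, 0.0994]
ee_rot: [[0.21, 0.906, 0.368], [0.456, -0.424, 0.783], [0.865, 0.004, -0.502]]
ft_force: [5.4, -3.1, -4.1]
width: -0.0003
finger_force: 3.4
```

```bash
python3 -m handwheel '[[0,0,0.0015,0,0,0,-1],[0,0,0.003,0,0,0,-1],[0,0,0.0045,0,0,0,-1],[0,0,0.006,0,0,0,-1],[0,0,0.006,0,0,0,-1]]'
```

```text
time: 8.8
tcp_pos: [0.5427, -0.0892, 0.1045]
ee_rot: [[0.211, 0.906, 0.367], [0.456, -0.424, 0.782], [0.864, 0.002, -0.503]]
ft_force: [4.7, -5.4, -9.5]
width: -0.0
finger_force: 3.4
```

```bash
python3 -m handwheel '[[0,0,0.0015,0,0,0,-1],[0,0,0.003,0,0,0,-1],[0,0,0.0045,0,0,0,-1],[0,0,0.0045,0,0,0,-1]]'; python3 - <<'E'
from h import *
s=ctrl.snapshot("scene")
d=ctrl.silhouettes("scene","hood")[0];m=d['region']
vs,us=np.nonzero(m&(s['z_map']>0));Q=np.array([world(s,(u,v),s['z_map'][v,u]) for u,v in zip(us,vs)])
Q=Q[(Q[:,2]>.1)&(Q[:,2]<.3)]
for _ in range(4):
    A=np.c_[Q[:,:2],np.ones(len(Q))];w=np.linalg.lstsq(A,Q[:,2],rcond=None)[0];Q=Q[abs(A@w-Q[:,2])<.006]
print('phi',np.arctan(np.hypot(*w[:2])))
E
```

```text
time: 9.2
tcp_pos: [0.5426, -0.0892, 0.109]
ee_rot: [[0.211, 0.906, 0.367], [0.456, -0.424, 0.782], [0.864, 0.002, -0.503]]
ft_force: [5.0, -4.7, -9.2]
width: 0.0
finger_force: 3.4
phi 0.0
```

Vertical force is steady at about 9 N and the rise already exceeds the catch's play, so the hood is coming free. Continuing with the tongue held aside.

```bash
python3 -m handwheel '[[0,0,0.002,0,0,0,-1],[0,0,0.004,0,0,0,-1],[0,0,0.006,0,0,0,-1],[0,0,0.008,0,0,0,-1],[0,0,0.01,0,0,0,-1],[0,0,0.012,0,0,0,-1],[0,0,0.012,0,0,0,-1]]'; python3 - <<'E'
from h import *
s=ctrl.snapshot("scene")
for d in ctrl.silhouettes("scene","hood")[:2]:
    m=d['region'];vs,us=np.nonzero(m&(s['z_map']>0));Q=np.array([world(s,(u,v),s['z_map'][v,u]) for u,v in zip(us,vs)])
    print(d['confidence'],d['box'],m.sum(),Q.min(0),Q.max(0))
    w=np.linalg.svd(Q[::3]-np.median(Q,0),full_matrices=False)[2][2];print(w, np.arccos(abs(w[2])))
for d in ctrl.spot_point("scene","hood_edge")[:1]:print(d,atz(s,d['point'],.162))
cv2.imwrite('pics/s3.png',cv2.resize(s['frame'][130:430,60:460,::-1],(800,600)))
E
```

```text
time: 10.0
tcp_pos: [0.5426, -0.0892, 0.1213]
ee_rot: [[0.211, 0.906, 0.368], [0.456, -0.424, 0.783], [0.865, 0.003, -0.502]]
ft_force: [4.0, -6.2, -6.3]
width: 0.0003
finger_force: 2.9
0.71 [196.4, 194.1, 310.8, 346.4] 14581 [ 0.17314515 -0.17893008 -0.0026787 ] [0.7275004  0.09866153 0.16753395]
[0.11931567 0.23049531 0.96573065] 0.2625524436792294
0.38 [161.4, 190.9, 323.9, 396.2] 24129 [ 0.17314515 -0.23851474 -0.00291268] [0.73812781 0.18875486 0.16753395]
[ 0.03761603  0.543407   -0.83862618] 0.5760401537587887
{'point': [198.5, 254.3], 'confidence': 0.56} [ 0.52456809 -0.10940717  0.162     ]
```

View pics/s3.png

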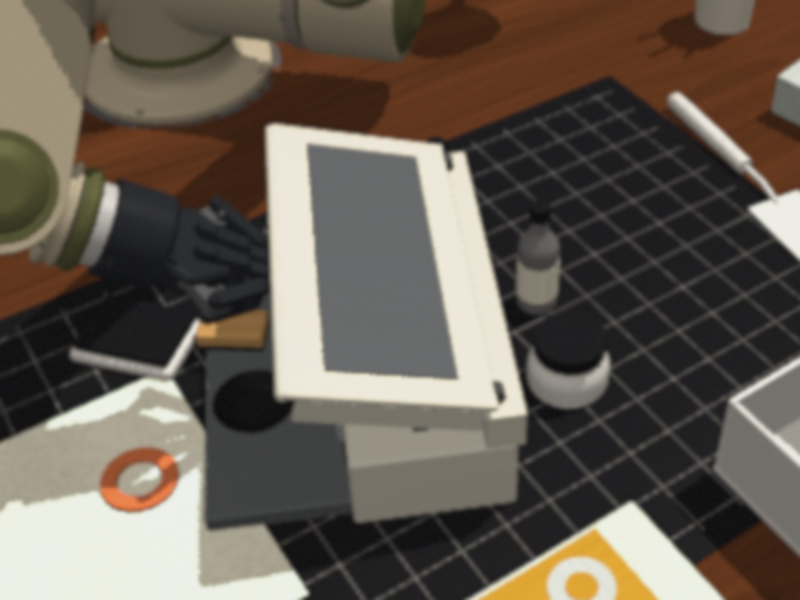

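The hood is visibly higher: its front corners are at crop (268,128) and (278,395), up by about 20 mm. The other things on the table are undisturbed. Next I'll compute the arc to upright.

```bash
cat > arc.py <<'E'
import numpy as np, sys
a=np.array([.423,.906]);d=np.array([.866,-.5]);n=np.array([.5,.866])
T0=np.array([.5426,-.0892,.1213])
def tcp(phi):
    bead=.16*np.array([-np.cos(phi),np.sin(phi)]);N=np.array([np.sin(phi),np.cos(phi)])
    L=np.interp(phi,[.29,.75],[.043,.030])
    t=bead-.0203*n+L*d
    C=t+.011*n
    pen=C@N+.003
    if pen>0: t=t-pen*N
    return t,pen
t0,_=tcp(.29)
ph=np.array([.29]+[.29+.16*k for k in range(1,8)]+[1.54])
pts=[]
for p in np.arange(.29,1.58,.04):
    t,pen=tcp(p);e=t-t0;w=T0+[*(a*e[0]),e[1]]
    C=t+.011*n
    print(round(p,2),np.round(w,4),'r',round(np.hypot(*C),3),round(pen,4))
E
python3 arc.py
```

```text
0.29 [ 0.5426 -0.0892  0.1213] r 0.122 -0.016
0.33 [ 0.543  -0.0883  0.128 ] r 0.122 -0.0142
0.37 [ 0.5435 -0.0872  0.1345] r 0.122 -0.0124
0.41 [ 0.5441 -0.0859  0.141 ] r 0.122 -0.0107
0.45 [ 0.5449 -0.0844  0.1474] r 0.123 -0.0091
0.49 [ 0.5457 -0.0826  0.1537] r 0.123 -0.0075
0.53 [ 0.5466 -0.0807  0.1598] r 0.124 -0.0061
0.57 [ 0.5476 -0.0785  0.1658] r 0.125 -0.0047
0.61 [ 0.5487 -0.0762  0.1717] r 0.126 -0.0033
0.65 [ 0.5498 -0.0737  0.1775] r 0.126 -0.0021
0.69 [ 0.5511 -0.071   0.183 ] r 0.127 -0.0009
0.73 [ 0.5524 -0.0682  0.1883] r 0.128 0.0002
0.77 [ 0.5537 -0.0654  0.1925] r 0.129 0.0013
0.81 [ 0.5552 -0.0621  0.1962] r 0.129 0.0026
0.85 [ 0.5568 -0.0588  0.1997] r 0.129 0.0038
0.89 [ 0.5584 -0.0553  0.2032] r 0.129 0.0051
0.93 [ 0.5601 -0.0517  0.2065] r 0.129 0.0063
0.97 [ 0.5618 -0.0481  0.2098] r 0.129 0.0076
1.01 [ 0.5635 -0.0443  0.2129] r 0.129 0.0088
1.05 [ 0.5653 -0.0405  0.2158] r 0.129 0.01
1.09 [ 0.5672 -0.0366  0.2187] r 0.13 0.0112
1.13 [ 0.5691 -0.0325  0.2214] r 0.13 0.0125
1.17 [ 0.571  -0.0284  0.224 ] r 0.13 0.0136
1.21 [ 0.5729 -0.0242  0.2265] r 0.131 0.0148
1.25 [ 0.5749 -0.0199  0.2288] r 0.131 0.016
1.29 [ 0.577  -0.0156  0.231 ] r 0.132 0.0171
1.33 [ 0.5791 -0.0111  0.2331] r 0.133 0.0182
1.37 [ 0.5812 -0.0065  0.235 ] r 0.133 0.0193
1.41 [ 0.5834 -0.0019  0.2367] r 0.134 0.0204
1.45 [0.5856 0.0028 0.2383] r 0.135 0.0214
1.49 [0.5878 0.0076 0.2397] r 0.135 0.0224
1.53 [0.5901 0.0124 0.241 ] r 0.136 0.0234
1.57 [0.5924 0.0174 0.242 ] r 0.137 0.0243
```

```bash
python3 -m handwheel '[[0.0002,0.0004,0.0033,0,0,0,-1],[0.0004,0.0009,0.0067,0,0,0,-1],[0.0007,0.0014,0.01,0,0,0,-1],[0.0009,0.002,0.0132,0,0,0,-1],[0.0012,0.0026,0.0165,0,0,0,-1],[0.0015,0.0033,0.0197,0,0,0,-1],[0.0019,0.004,0.0229,0,0,0,-1],[0.0023,0.0048,0.0261,0,0,0,-1]]'
```

```text
time: 10.95
tcp_pos: [0.5444, -0.083, 0.1482]
ee_rot: [[0.211, 0.907, 0.366], [0.454, -0.422, 0.785], [0.866, 0.001, -0.5]]
ft_force: [-1.3, -2.0, -5.6]
width: 0.0001
finger_force: 0.0
```

```bash
python3 -m handwheel '[[0.0004,0.0009,0.0032,0,0,0,-1],[0.0008,0.0018,0.0063,0,0,0,-1],[0.0012,0.0027,0.0094,0,0,0,-1],[0.0017,0.0037,0.0124,0,0,0,-1],[0.0022,0.0048,0.0154,0,0,0,-1],[0.0027,0.0059,0.0184,0,0,0,-1],[0.0032,0.007,0.0214,0,0,0,-1],[0.0038,0.0082,0.0243,0,0,0,-1]]'
```

```text
time: 11.75
tcp_pos: [0.5484, -0.0747, 0.1727]
ee_rot: [[0.21, 0.907, 0.366], [0.454, -0.422, 0.785], [0.866, 0.001, -0.5]]
ft_force: [0.6, 0.3, -7.5]
width: -0.0
finger_force: 3.0
```

```bash
python3 -m handwheel '[[0.0005,0.0012,0.0029,0,0,0,-1],[0.0011,0.0025,0.0058,0,0,0,-1],[0.0017,0.0038,0.0086,0,0,0,-1],[0.0024,0.0052,0.0113,0,0,0,-1],[0.003,0.0066,0.014,0,0,0,-1],[0.0037,0.008,0.0166,0,0,0,-1],[0.0043,0.0094,0.0188,0,0,0,-1],[0.005,0.0108,0.0208,0,0,0,-1]]'
```

```text
time: 12.55
tcp_pos: [0.5535, -0.0642, 0.1935]
ee_rot: [[0.21, 0.906, 0.366], [0.454, -0.422, 0.785], [0.866, 0.002, -0.5]]
ft_force: [-1.2, -0.5, -8.2]
width: -0.0002
finger_force: 3.3
```

```bash
python3 -m handwheel '[[0.0007,0.0016,0.0018,0,0,0,-1],[0.0015,0.0033,0.0037,0,0,0,-1],[0.0023,0.0049,0.0054,0,0,0,-1],[0.0031,0.0066,0.0072,0,0,0,-1],[0.0039,0.0083,0.009,0,0,0,-1],[0.0047,0.0101,0.0107,0,0,0,-1],[0.0055,0.0119,0.0123,0,0,0,-1],[0.0064,0.0137,0.014,0,0,0,-1]]'
```

```text
time: 13.35
tcp_pos: [0.5599, -0.0505, 0.2076]
ee_rot: [[0.21, 0.906, 0.366], [0.454, -0.422, 0.785], [0.866, 0.002, -0.5]]
ft_force: [-1.3, -1.4, -6.3]
width: -0.0001
finger_force: 3.1
```

```bash
python3 -m handwheel '[[0.0008,0.0018,0.0017,0,0,0,-1],[0.0017,0.0036,0.0033,0,0,0,-1],[0.0025,0.0055,0.0049,0,0,0,-1],[0.0034,0.0074,0.0064,0,0,0,-1],[0.0043,0.0093,0.0079,0,0,0,-1],[0.0052,0.0112,0.0093,0,0,0,-1],[0.0061,0.0131,0.0108,0,0,0,-1],[0.0071,0.0151,0.0122,0,0,0,-1]]'
```

```text
time: 14.15
tcp_pos: [0.567, -0.0353, 0.2198]
ee_rot: [[0.21, 0.907, 0.366], [0.454, -0.422, 0.785], [0.866, 0.001, -0.5]]
ft_force: [-1.4, -2.1, -7.5]
width: 0.0001
finger_force: 2.9
```

```bash
python3 -m handwheel '[[0.0009,0.002,0.0014,0,0,0,-1],[0.0019,0.0041,0.0027,0,0,0,-1],[0.0028,0.0061,0.004,0,0,0,-1],[0.0038,0.0082,0.0053,0,0,0,-1],[0.0047,0.0103,0.0066,0,0,0,-1],[0.0057,0.0124,0.0078,0,0,0,-1],[0.0067,0.0145,0.009,0,0,0,-1],[0.0077,0.0167,0.0101,0,0,0,-1]]'; python3 - <<'E'
from h import *
s=ctrl.snapshot("scene")
for d in ctrl.spot_point("scene","hood_edge")[:2]:print(d)
for p in(1.1,1.2,1.3,1.4): print(p,proj(s,np.array([.583-.16*np.cos(p)*.423,.0315-.16*np.cos(p)*.906,.115+.16*np.sin(p)])))
cv2.imwrite('pics/s4.png',cv2.resize(s['frame'][100:400,60:460,::-1],(800,600)))
E
```

```text
time: 14.95
tcp_pos: [0.5747, -0.0186, 0.2299]
ee_rot: [[0.21, 0.906, 0.366], [0.454, -0.422, 0.785], [0.866, 0.002, -0.5]]
ft_force: [-0.5, -4.1, -5.3]
width: -0.0
finger_force: 2.6
{'point': [257.3, 192.3], 'confidence': 0.88}
1.1 [245.13583224 198.58191538]
1.2 [254.64933556 194.18040323]
1.3 [264.63826383 190.5306792 ]
1.4 [274.96830481 187.68560714]
```

View pics/s4.png

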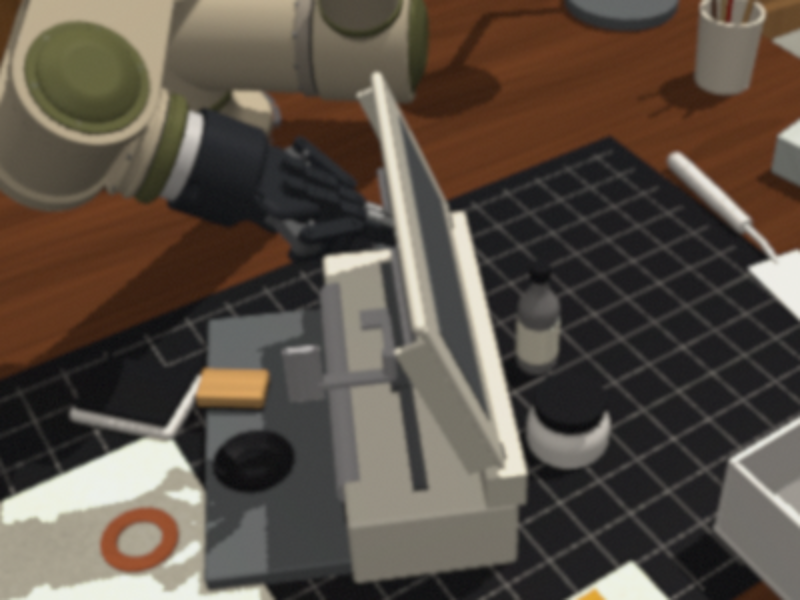

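The hood stands at about 1.23 rad (edge found at (257,192), plan 1.25). The released tongue shows at crop (300,370) and nothing else has moved. Finishing the arc.

```bash
python3 -m handwheel '[[0.001,0.0021,0.0011,0,0,0,-1],[0.0021,0.0043,0.0022,0,0,0,-1],[0.0031,0.0066,0.0033,0,0,0,-1],[0.0042,0.0088,0.0043,0,0,0,-1],[0.0052,0.0111,0.0053,0,0,0,-1],[0.0063,0.0134,0.0062,0,0,0,-1],[0.0074,0.0157,0.0071,0,0,0,-1],[0.0085,0.018,0.0079,0,0,0,-1]]'
```

```text
time: 15.85
tcp_pos: [0.5832, -0.0006, 0.2377]
ee_rot: [[0.21, 0.907, 0.366], [0.454, -0.422, 0.785], [0.866, 0.002, -0.5]]
ft_force: [-0.6, -3.2, -3.4]
width: 0.0
finger_force: 2.4
```

```bash
python3 -m handwheel '[[0.0011,0.0024,0.0008,0,0,0,-1],[0.0022,0.0047,0.0016,0,0,0,-1],[0.0033,0.0071,0.0023,0,0,0,-1],[0.0044,0.0095,0.003,0,0,0,-1],[0.0055,0.0119,0.0036,0,0,0,-1],[0.0067,0.0143,0.0043,0,0,0,-1],[0.0078,0.0168,0.0048,0,0,0,-1],[0.009,0.0193,0.0053,0,0,0,-1]]'; python3 - <<'E'
from h import *
for n in("scene","top"):
    s=ctrl.snapshot(n)
    for d in ctrl.spot_point(n,"hood_edge")[:1]:print(n,d)
    for p in(1.45,1.5,1.55,1.6,1.65): print(p,proj(s,np.array([.583-.16*np.cos(p)*.423,.0315-.16*np.cos(p)*.906,.115+.16*np.sin(p)])).round(1))
E
```

```text
time: 16.65
tcp_pos: [0.5922, 0.0187, 0.243]
ee_rot: [[0.21, 0.907, 0.366], [0.454, -0.422, 0.785], [0.866, 0.002, -0.5]]
ft_force: [-1.9, -3.5, -4.0]
width: 0.0002
finger_force: 2.1
scene {'point': [291.5, 185.3], 'confidence': 0.87}
1.45 [280.2 186.6]
1.5 [285.5 185.7]
1.55 [290.8 185. ]
1.6 [296.1 184.6]
1.65 [301.4 184.3]
top {'point': [390.4, 216.7], 'confidence': 0.64}
1.45 [399.1 221. ]
1.5 [394.2 218.6]
1.55 [389.1 216.2]
1.6 [384.1 213.8]
1.65 [379.  211.5]
```

```bash
python3 -m handwheel '[[0.0006,0.0013,0.0002,0,0,0,-1],[0.0013,0.0028,0.0003,0,0,0,-1],[0.0013,0.0028,0.0003,0,0,0,-1],[0,0,0,0,0,0,-1],[-0.006,-0.012,0,0,0,0,-1],[-0.018,-0.038,0.005,0,0,0,-1],[-0.036,-0.076,0.02,0,0,0,-1],[-0.05,-0.12,0.04,0,0,0,-1]]'
```

```text
time: 17.65
tcp_pos: [0.5407, -0.1022, 0.283]
ee_rot: [[0.211, 0.907, 0.365], [0.452, -0.421, 0.786], [0.867, -0.001, -0.499]]
ft_force: [1.4, -0.2, -0.6]
width: 0.0003
finger_force: 0.0
```

```bash
python3 -m handwheel '[[-0.01,-0.03,0.03,0,0,0,-1],[-0.02,-0.05,0.05,0,0,0,-1],[-0.02,-0.05,0.05,0,0,0,-1],[-0.02,-0.05,0.05,0,0,0,-1]]'; python3 - <<'E'
from h import *
for n in("scene","top"):
    s=ctrl.snapshot(n)
    for d in ctrl.spot_point(n,"hood_edge")[:1]:print(n,d)
    for t,h in(("stamp",.018),("inkpad",0),("jar",0),("spray",0),("jarlid",.018),("washer",0)):
        for d in ctrl.spot_point(n,t)[:1]: print(t,round(d['confidence'],2),atz(s,d['point'],h).round(3))
    if n=="scene":cv2.imwrite('pics/s5.png',s['frame'][:,:,::-1])
E
```

```text
time: 18.05
tcp_pos: [0.5219, -0.1515, 0.3324]
ee_rot: [[0.211, 0.906, 0.367], [0.453, -0.423, 0.785], [0.866, 0.001, -0.5]]
ft_force: [0.7, -0.2, 0.5]
width: -0.0001
finger_force: 0.0
scene {'point': [325.7, 280.8], 'confidence': 0.57}
stamp 0.73 [0.492 0.005 0.018]
inkpad 0.75 [ 0.397 -0.207  0.   ]
jar 0.62 [0.646 0.093 0.   ]
spray 0.59 [0.552 0.124 0.   ]
jarlid 0.78 [ 0.538 -0.163  0.018]
washer 0.62 [ 0.54  -0.269  0.   ]
top {'point': [390.5, 213.2], 'confidence': 0.98}
stamp 0.93 [ 0.455 -0.137  0.018]
inkpad 0.78 [ 0.394 -0.203  0.   ]
jar 0.95 [0.654 0.089 0.   ]
spray 0.74 [0.559 0.12  0.   ]
jarlid 0.7 [ 0.541 -0.161  0.018]
washer 0.75 [ 0.545 -0.264  0.   ]
```

View pics/s5.png

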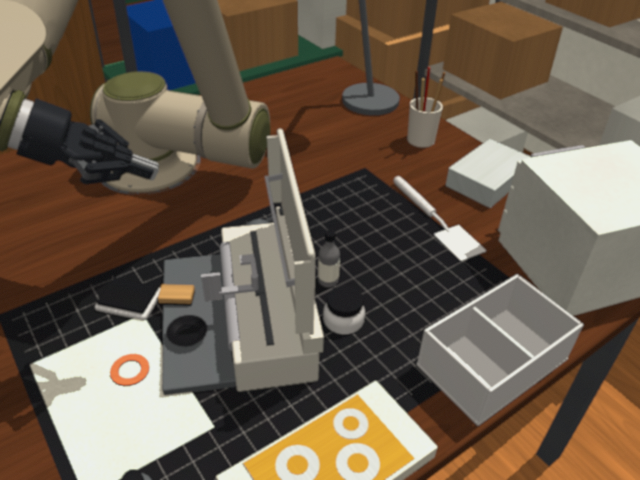

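The hood stands upright, its edge at (278,135)-(305,245). The gripper is well clear at (140,160), and the stamp, lid, ring, jar and spray are where they were.

```bash
python3 -c "
from plant import ctrl;print(ctrl.sign_off())"
```

```text
the job is handed in; nothing more can be done
None
```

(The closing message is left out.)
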